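# Close and bolt down the loaded sterilizing chamber

## Robot

A 6-joint arm with a two-finger parallel gripper is mounted at the origin on the work surface. World frame = base frame: x ahead of the robot, y to its left, z up, the work surface at z = 0. Lengths are in m, angles in rad, forces in N, time in s.
With the tool pointing down it reaches from about 0.3 to 0.875 m from the base axis. Payload 6.4 kg.
Tool frame: the origin (TCP) lies at the very end of the fingers, on their centre line; the grasp point (between the pads) lies 19 mm behind it; z points along the fingers, y is the line along which they close (so a half turn about z gives the same grasp; the last joint's range is limited). The gripper opens to 88 mm and grips with 3 to 60 N. Pads are 18 mm wide; open, the fingers measure 123 mm over their backs; the gripper's body (75 mm by 187 mm) begins 45 mm behind the grasp point.
Start: joints at [1.039, 0.181, 1.607, -0, 1.354, -0.206], TCP at [0.184, 0.545, 0.208] pointing down, gripper open.
Joint ranges: [-2.99, 2.99], [-0.89, 2.07], [0.3, 2.58], [-1.14, 4.28], [0, 2.63], [-3.12, 3.12]. Speed limits (rad/s): [2.57, 2.57, 3.01, 3.14, 3.14, 3.14].

## Interface

Orientations are given as a unit quaternion [w, x, y, z].
In Python, from rig import manip, imaging, finish_job, nets gives the robot as it stands.
- The arm moves only by the tool arm_command, never from a script. Its argument "motion" is a list of rows, each a list of 2 entries, a list of its own where there are three numbers: the shift along the tool's x, y, z normalised to -1 to 1, where 1 is 0.3 m, then the turn, a rotation vector about the tool's x, y, z normalised to -1 to 1, where 1 is 180 degrees. In form: [[[dx, dy, dz], [rx, ry, rz]], ...]. A call has exactly 5 rows; each row is the pose to reach, as a shift and turn from the pose commanded when the call began, along the tool's axes at that moment, turning the shorter way round; what a row does not reach only later rows make up. A row lasts 1/10 s, in which the tool goes at most 50 mm and 8.59 degrees, less where a joint would pass 70% of its speed; a pose out of reach is approached as far as the arm can. A call with a number of a shift or a turn outside -1 to 1 is refused whole. A call with a gripper value outside its range is refused whole. "fingers" is the gripper's target within -1 to 1 (shut at 1, half-way at 0, fully open at -1), set as the call begins (left out, the last holds). The fingers move at their own pace and stop on an object; "squeeze" is the grip in N (left out, the last holds). Time passes only in rows, so rows that repeat a pose let the fingers close, or fill a call up. It gives the time, the measured TCP pose, the force, the opening and the grip force at its end, in the units of the state.
- manip.sense(): the state, without advancing time (a new reading comes with each control period).
- imaging.get_image(name): name is "side" or "top"; returns a dict with "pixels" (384x512x3 uint8, red, green, blue), "intrinsics" (3x3 intrinsics, pixels), "R" (3x3) and "t" (3): a world point X has camera coordinates R X + t. Camera axes: x right, y down, z forward; pixel columns grow to the right and rows downward; lengths in m; the calibration is good to about 2 mm. A picture is of the moment at which its call begins. There is no depth.
- finish_job(): hands the job in; it is judged then, once.
Trained networks look in the newest picture that a camera, given by its name, has taken for a name from the list of things; names that differ only in an ending like _2 or _b are one class to them, and where a whole thing is asked for, a point or a joint stands for the part that bears it (a point fixed in the world has none). Each returns a list of dicts, best first, with "p" (0 to 1); they miss things now and then, are a little off and sometimes report something else, mostly with a low value. They report only what shows in the picture. A call takes as long as a camera call.
- nets.spot_in(query, camera): "at" ([column, row] as shares, 0 to 1, of the picture: columns of its width, rows of its height, amid what is visible of it).
- nets.trace(query, camera): "mask" (384x512 bool, what is visible of it) and "at" ([column, row] as shares, 0 to 1, of the picture: columns of its width, rows of its height, amid what is visible of it).
- nets.mark_of(query, camera): "at" ([column, row] as shares, 0 to 1, of the picture: columns of its width, rows of its height: a listed point, or the origin of a listed thing).
The state is a dict: "t": time; "joint_pos": joint angles; "dq": joint speeds; "tau": joint torques, N m; "tool_pos": TCP position; "tcp_rot": TCP orientation; "force": force on the tool from outside, world axes, zero at the start; "moment": the same for the moment, N m; "width": finger opening in m; "finger_force": force on a finger pad.
Only numpy, scipy, OpenCV 4.12 (cv2) and the standard library are available. Lean on these libraries where they do the work, as an engineer would, in place of code of your own. Each camera call takes 0.05 s, during which the arm holds its last target. There are 200 camera calls.

## Task

The small steel chamber is loaded: close its lid fully, then swing the hinged bolt at its front upright into the lid's fork, then turn the wing nut clockwise (seen from above) until it comes to its stop, where its wings lie along the front edge of the lid. There is little room around the nut: do not knock the gauge or the valve beside it, and leave the other things on the bench where they are.

Things in the scene. Friction and masses are not known exactly. Their poses are not given: they have to be found in the camera images.
- chamber: steel chamber, fixed to the bench, open box 160 (x) x 220 (y) x 110 mm high. Origin: centre of its underside on the bench; x points from its front (robot side) to its back, y to the left, z up. The lid is hinged along its back top edge; the bolt is at the middle of its front
- lid (a joint): lid angle: 0 = shut, grows as it opens upward and back (0.85 to 1.15 at the start). Stiff hinge: it stays where it is left, 1 to 6 N at the handle moves it. Lid: plate 160 x 224 x 8 mm with, at the front edge, a fork of two prongs 40 mm long, 12 mm thick, 15 mm apart
- lid_hinge (a point): middle of the lid's hinge line, 80 mm behind the chamber's centre, at height 110 mm. It lies on the lid: x and z turn with the lid, and with the lid shut they are those of the chamber
- lid_handle (a point): middle of the lid's handle, a round steel bar 12 mm thick and 100 mm long along y, standing 45 mm off the lid's outer face: in the lid's frame at x -120, z +53 mm from the hinge. Free space between bar and lid 39 mm
- bolt (a joint): lean of the swing bolt: 0 = upright against its stop, grows as it leans out towards the front (-x of the chamber), 0.35 to 0.65 at the start. It stays where it is left; 2 to 4 N square to the bolt at the nut moves it (the nut rises up to 25 mm as it swings up, so follow its arc: a level push may jam). Its pivot lies 102 mm in front of the chamber's centre at height 45 mm, its axis along the chamber's y
- wingnut (a joint): turn of the wing nut about the bolt: grows clockwise seen from above (tightening), 0 to 0.7 at the start, stop (tight) at 3.0, where the wings lie along the chamber's y. Friction 0.15 N m; it stays where it is left and does not move along the bolt
- nut_mid (a point): middle of the wings, on the bolt's axis, 103 mm from the bolt's pivot (height 148 mm with the bolt upright). x points along the wings, z along the bolt outward. Two upright round wings, each a disc 28 mm across and 8 mm thick, side by side, 60 mm span in all, rising 14 mm above this point; hub below them 26 mm across. The lid's fork is 26 mm below this point when all is closed, the lid's handle then 62 mm behind it
- gauge: round pressure gauge, fixed on a pipe in front of the chamber, right of the bolt, 48 mm across. Origin: centre of the gauge's underside, 72 mm to the right (-y) of the nut's axis, 5 mm further forward, at height 112 mm; the gauge rises 27 mm above it
- valve: small valve with a round black hand wheel 38 mm across, fixed, left of the bolt. Origin 70 mm to the left (+y) of the nut's axis, 5 mm further forward, at height 112 mm; its wheel rises to 24 mm above it
- media: tall glass bottle with white cap, 66 mm across, 150 mm high, stands at the chamber's right side; bystander, origin at the centre of its underside
- dishes: stack of clear dishes, 88 mm across, 45 mm high, stands at the chamber's left side; bystander, origin at the centre of its underside
- slidebox: grey slide box 90 x 75 x 35 mm; bystander, origin at the centre of its underside
- beaker: glass beaker 70 mm across, 85 mm high; bystander, origin at the centre of its underside
- tips: white box of pipette tips 120 x 85 x 60 mm; bystander, origin at the centre of its underside
- jar: amber jar 60 mm across, 70 mm high; bystander, origin at the centre of its underside
- brush: small brush lying on the bench, about 200 mm long; bystander

How it is judged:
By the outcome, as a careful person would: the job done as asked, in the order asked, and still so for the second after the job is handed in, with the robot touching nothing.
It also fails if it takes over 72 s, if anything falls off the work surface, if the arm or the gripper's body presses on something with over 40 N, if the wrist force passes 120 N, or if a joint passes its speed limit or range.

## Working session

There is one attempt and no reset: what is moved stays moved. The work goes in short steps, Python scripts to look and compute and a tool call to move; the robot and the scene stay as the last step left them, time stands still between calls to the robot, and variables do not carry over. Pictures are saved under pics/ and viewed, at most 10 in all, crops included, and the job is handed in when it is done.

Besides the shell and the picture viewer there is one more tool, called as name(argument=value, ...), one argument or row to a line, values as JSON. arm_command: Moves the arm, as the interface text tells. Scaled input: -1 to 1 covers 0.3 m each way for a shift and 180 degrees each way for a turn. Its arguments: {"type":"object","properties":{"motion":{"type":"array","items":{"type":"array"}},"fingers":{"type":"number"},"squeeze":{"type":"number"}},"required":["motion"]}

```bash
mkdir -p pics; ls; cat > h.py <<'E'
import numpy as np, cv2
from rig import manip, imaging, finish_job, nets
def snap(n,f=None):
    im=imaging.get_image(n)
    if f: cv2.imwrite('pics/'+f,cv2.cvtColor(im['pixels'],cv2.COLOR_RGB2BGR))
    return im
def proj(im,X):
    c=np.array(im['R'])@np.array(X)+np.array(im['t']); p=np.array(im['intrinsics'])@c; return p[:2]/p[2]
def tri(ims,uvs):
    A=[];b=[]
    for im,uv in zip(ims,uvs):
        P=np.array(im['intrinsics'])@np.c_[im['R'],im['t']]
        for k in (0,1):
            r=P[k]-uv[k]*P[2]; A.append(r[:3]/np.linalg.norm(r[:3])); b.append(-r[3]/np.linalg.norm(r[:3]))
    return np.linalg.lstsq(np.array(A),np.array(b),rcond=None)[0]
def mark(q,n):
    return [(np.round(np.array(d['at'])*[512,384],1),round(d['p'],2)) for d in nets.mark_of(q,n)[:2]]
E
python3 - <<'E'
from h import *
ims={n:snap(n,n+'0.png') for n in('side','top')}
for n in ims: print(n,-np.array(ims[n]['R']).T@np.array(ims[n]['t']))
for q in ['chamber','lid_hinge','lid_handle','nut_mid','gauge','valve','media','dishes','beaker','tips','jar','slidebox']:
    m=[mark(q,n) for n in('side','top')]
    print(q,m, np.round(tri(list(ims.values()),[m[0][0][0],m[1][0][0]]),4) if m[0] and m[1] else '')
E
```

```text
pics
side [ 0.15707211 -0.74901384  1.09770186]
top [ 0.25026278 -0.04374959  1.60667797]
chamber [[(array([290.7, 224.2]), 0.76)], [(array([267. , 178.5]), 0.61)]] [ 0.5995 -0.1119 -0.0068]
lid_hinge [[(array([313.2, 197.9]), 0.73)], []] 
lid_handle [[(array([283.7, 314.4]), 0.16)], [(array([272.3, 145.3]), 0.71)]] [ 0.7242 -0.1667 -0.5473]
nut_mid [[(array([251.4, 208.8]), 0.48)], [(array([263.6, 207.4]), 0.58)]] [ 0.4675 -0.0937  0.1357]
gauge [[(array([265.8, 232. ]), 0.52)], [(array([285. , 201.2]), 0.57)]] [ 0.488  -0.1657  0.0977]
valve [[(array([251.3, 197.4]), 0.67)], [(array([243.9, 195.2]), 0.44)]] [ 0.5078 -0.0257  0.0949]
media [[(array([321.9, 264.6]), 0.83)], [(array([313.5, 169.4]), 0.92)]] [ 0.6291 -0.282  -0.0235]
dishes [[(array([257.5, 185.5]), 0.72)], [(array([215.1, 179.3]), 0.8)]] [0.5826 0.0808 0.0019]
beaker [[(array([231.4, 125.4]), 0.58)], [(array([122.8, 163.2]), 0.79)]] [ 0.6366  0.4227 -0.0023]
tips [[(array([351. , 311.4]), 0.63)], [(array([364.8, 173. ]), 0.61), (array([245.3, 196.6]), 0.57)]] [ 0.6066 -0.4608  0.0188]
jar [[(array([283.3, 313.7]), 0.73)], [(array([339.1, 220.9]), 0.51)]] [ 0.4382 -0.3714 -0.013 ]
slidebox [[(array([188.4, 146.4]), 0.75)], [(array([129.8, 215.3]), 0.76)]] [ 0.44    0.3872 -0.006 ]
```

```bash
python3 - <<'E'
import cv2,numpy as np
a=cv2.imread('pics/side0.png')[130:300,190:370];b=cv2.imread('pics/top0.png')[110:250,190:340]
cv2.imwrite('pics/c0.png',np.hstack([cv2.resize(a,None,fx=2.2*1.0,fy=2.2,interpolation=cv2.INTER_CUBIC)[:374],cv2.resize(b,(400,374),interpolation=cv2.INTER_CUBIC)]))
E
```

```text
(no output)
```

View pics/c0.png

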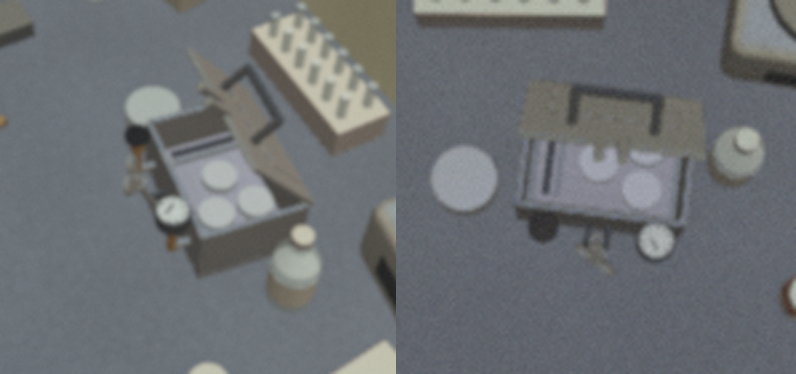

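View pics/side0.png

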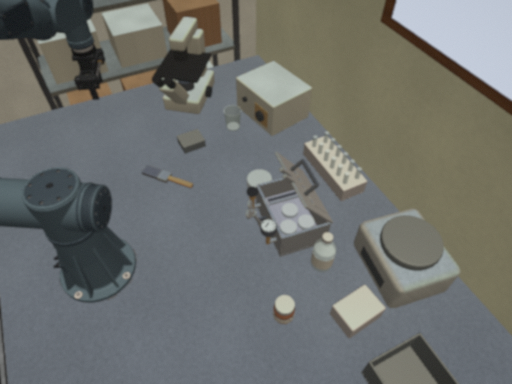

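The crops show the lid open about 1 rad (handle bar centre at side ~(310,173), top ~(272,145)), the bolt leaning to the front with the nut at top ~(264,207), and the gauge and valve close on either side. I'll fit the model jointly.

```bash
cat > fit.py <<'E'
from h import *
from scipy.optimize import least_squares
def C2W(p,X): c,s=np.cos(p[2]),np.sin(p[2]); return np.array([p[0]+c*X[0]-s*X[1],p[1]+s*X[0]+c*X[1],X[2]])
def lidp(a,lx,y,lz): return np.array([.08+lx*np.cos(a)+lz*np.sin(a),y,.11-lx*np.sin(a)+lz*np.cos(a)])
def nut(b,r=.103): return np.array([-.102-r*np.sin(b),0,.045+r*np.cos(b)])
E
python3 - <<'E'
from fit import *
ims={n:snap(n) for n in('side','top')}
obs=[]
def add(n,uv,f,w=1): obs.append((n,np.array(uv),f,w))
for q,X in [('gauge',(-.107,-.072,.112)),('valve',(-.107,.07,.112)),('chamber',(0,0,0))]:
    for n in ims:
        m=mark(q,n)
        if m: add(n,m[0][0],lambda p,X=X:X)
for n in ims:
    m=mark('nut_mid',n)
    if m: add(n,m[0][0],lambda p:nut(p[4]))
add('side',(313.2,197.9),lambda p:(.08,0,.11))
add('side',(310,172.7),lambda p:lidp(p[3],-.12,0,.053))
add('top',(272.4,145.1),lambda p:lidp(p[3],-.12,0,.053))
add('top',(236.1,188),lambda p:(-.08,.11,.11)); add('top',(299.5,194.4),lambda p:(-.08,-.11,.11))
add('side',(260.5,183.6),lambda p:(-.08,.11,.11)); add('side',(278.6,239.1),lambda p:(-.08,-.11,.11))
add('side',(329.5,222.3),lambda p:(.08,-.11,.11))
def f(p): return np.concatenate([w*(proj(ims[n],C2W(p,g(p)))-uv) for n,uv,g,w in obs])
r=least_squares(f,[.57,-.1,-.13,1,.5],loss='soft_l1')
p=r.x;print(np.round(p,4));print(np.round(f(p).reshape(-1,2),1).tolist())
print('handle',C2W(p,lidp(p[3],-.12,0,.053)),'shut',C2W(p,lidp(0,-.12,0,.053)),'nut',C2W(p,nut(p[4])),'up',C2W(p,nut(0)),'hinge',C2W(p,(.08,0,.11)))
np.save('p.npy',p)
# wing turn from top picture trace
t=nets.trace('wingnut','top')[:1]
for d in t:
    ys,xs=np.nonzero(d['mask']);print(d['p'],len(xs),xs.min(),xs.max(),ys.min(),ys.max())
E
```

```text
[ 0.6032 -0.1133 -0.1233  0.8876  0.3961]
[[-1.4, -0.3], [0.5, 0.5], [0.2, 0.0], [2.2, 0.9], [-4.1, 0.8], [-1.4, -4.0], [-0.3, 0.6], [-0.6, -0.8], [1.6, -1.1], [-0.9, -0.1], [1.1, -0.6], [-1.5, -1.9], [-0.5, 0.3], [-4.9, 0.9], [2.0, -0.4], [0.8, 1.6]]
handle [ 0.64823191 -0.11886364  0.23652519] shut [ 0.56352584 -0.10837025  0.163     ] nut [ 0.46255706 -0.09586225  0.14002467] up [ 0.50199616 -0.10074796  0.148     ] hinge [ 0.68261553 -0.12312308  0.11      ]
0.56 75 259 271 203 212
```

```bash
cat >> fit.py <<'E'
from scipy.spatial.transform import Rotation as Ro
def cur():
    s=manip.sense(); q=s['tcp_rot']; return np.array(s['tool_pos']),Ro.from_quat([q[1],q[2],q[3],q[0]]),s
def frame(z,y):
    z=np.array(z)/np.linalg.norm(z); y=np.array(y)-np.dot(y,z)*z; y/=np.linalg.norm(y); return Ro.from_matrix(np.c_[np.cross(y,z),y,z])
def rel(P,R,P0=None,R0=None):
    if P0 is None: P0,R0,_=cur()
    return np.round(R0.inv().apply(np.array(P)-P0)/.3,3).tolist(), np.round((R0.inv()*R).as_rotvec()/np.pi,4).tolist()
E
python3 - <<'E'
from fit import *
p=np.load('p.npy'); P0,R0,s=cur(); print(P0,R0.as_matrix().round(3),s['force'])
cx=np.array([np.cos(p[2]),np.sin(p[2]),0])
for sg in(1,-1):
    R=frame([0,0,-1],sg*cx)
    h=C2W(p,lidp(p[3],-.12,0,.053))
    print('above',h,rel(h+[0,0,.1],R))
    hs=[C2W(p,lidp(a,-.12,0,.053))-[0,0,.012] for a in (p[3],.7,.5,.3,.15,0,-.02)]
    print('down',rel(hs[0],R,h+[0,0,.1],R)); print([rel(x,R,hs[0],R)[0] for x in hs])
E
```

```text
[0.18401671 0.54477409 0.20791538] [[-0.947  0.32  -0.   ]
 [ 0.32   0.947  0.   ]
 [ 0.     0.    -1.   ]] [ 0.22077782  0.1406029  -0.10416988]
above [ 0.64823191 -0.11886364  0.23652519] ([-2.174, -1.601, -0.429], [-0.0, -0.0, 0.4355])
down ([0.0, 0.0, 0.373], [0.0, 0.0, 0.0])
[[0.0, 0.0, 0.0], [0.0, -0.077, 0.029], [0.0, -0.151, 0.075], [0.0, -0.214, 0.135], [0.0, -0.254, 0.187], [0.0, -0.285, 0.245], [0.0, -0.288, 0.253]]
above [ 0.64823191 -0.11886364  0.23652519] ([-2.174, -1.601, -0.429], [0.0, -0.0, -0.5645])
down ([0.0, 0.0, 0.373], [0.0, 0.0, 0.0])
[[0.0, 0.0, 0.0], [-0.0, 0.077, 0.029], [-0.0, 0.151, 0.075], [-0.0, 0.214, 0.135], [-0.0, 0.254, 0.187], [-0.0, 0.285, 0.245], [-0.0, 0.288, 0.253]]
```

arm_command(
  motion=[
    [[-0.6,-0.45,-0.4],[0,0,0.2]],
    [[-0.6,-0.45,-0.4],[0,0,0.2]],
    [[-0.6,-0.45,-0.4],[0,0,0.2]],
    [[-0.6,-0.45,-0.4],[0,0,0.2]],
    [[-0.6,-0.45,-0.4],[0,0,0.2]],
  ],
  fingers=0.09,
  squeeze=15,
)

```text
t: 2.35
tool_pos: [0.3094, 0.3614, 0.3267]
tcp_rot: [0.0, 0.461, 0.887, 0.0]
force: [0.7, 0.1, -0.0]
width: 0.05
finger_force: 0.0
```

```bash
cat > a.py <<'E'
from fit import *
p=np.load('p.npy'); cx=np.array([np.cos(p[2]),np.sin(p[2]),0])
R=frame([0,0,-1],cx); h=C2W(p,lidp(p[3],-.12,0,.053))
print(rel(h+[0,0,.1],R)); s=cur()[2]; print(s['tool_pos'],s['joint_pos'],s['t'],s['width'])
E
python3 a.py
```

```text
([-1.959, 0.004, -0.033], [0.0002, -0.0001, 0.2342])
[0.30937929 0.36143008 0.32668371] [ 6.12651417e-01 -1.25391374e-01  1.68395877e+00 -2.81193958e-05
  1.58231492e+00  1.09071603e-04] 2.35 0.05001397228828544
```

arm_command(
  motion=[
    [[-0.16,0,0],[0,0,0.024]],
    [[-0.33,0,0],[0,0,0.047]],
    [[-0.5,0,0],[0,0,0.07]],
    [[-0.66,0,0],[0,0,0.094]],
    [[-0.83,0,-0.02],[0,0,0.117]],
  ],
)

```text
t: 2.85
tool_pos: [0.4525, 0.1589, 0.3311]
tcp_rot: [-0.0, 0.615, 0.788, -0.0]
force: [0.3, 1.6, -0.2]
width: 0.0401
finger_force: 0.0
```

```bash
python3 a.py
```

```text
([-1.057, 0.407, -0.018], [-0.0001, -0.0, 0.1175])
[0.45252972 0.15893281 0.33108871] [ 8.95208223e-02 -1.16688620e-01  1.66760858e+00  1.15851016e-04
  1.59112333e+00 -1.56362851e-01] 2.85 0.04005236068254439
```

arm_command(
  motion=[
    [[-0.15,0.06,0],[0,0,0.024]],
    [[-0.31,0.12,0],[0,0,0.047]],
    [[-0.46,0.18,0],[0,0,0.07]],
    [[-0.61,0.24,0],[0,0,0.094]],
    [[-0.76,0.3,-0.01],[0,0,0.117]],
  ],
)

```text
t: 3.35
tool_pos: [0.5962, -0.0398, 0.334]
tcp_rot: [-0.0, 0.749, 0.663, -0.0]
force: [0.6, 0.8, 1.4]
width: 0.0403
finger_force: 0.0
```

```bash
python3 a.py
```

```text
([-0.241, 0.204, -0.008], [-0.0002, -0.0001, 0.0004])
[ 0.59622816 -0.03979016  0.33403845] [-2.65160735e-01  1.58442740e-01  1.38190848e+00  1.48083143e-04
  1.60178456e+00 -1.43230151e-01] 3.35 0.040341342931626716
```

arm_command(
  motion=[
    [[-0.12,0.1,0],[0,0,0]],
    [[-0.24,0.2,0],[0,0,0]],
    [[-0.24,0.204,0.1],[0,0,0]],
    [[-0.24,0.204,0.2],[0,0,0]],
    [[-0.24,0.204,0.2],[0,0,0]],
  ],
)

```text
t: 3.85
tool_pos: [0.6453, -0.1163, 0.2687]
tcp_rot: [-0.004, 0.748, 0.664, -0.002]
force: [-1.1, 0.1, -1.2]
width: 0.04
finger_force: 0.0
```

```bash
python3 - <<'E'
from fit import *
ims=[snap('side','s1.png'),snap('top','t1.png')]
P=cur()[0]; p=np.load('p.npy'); h=C2W(p,lidp(p[3],-.12,0,.053)); print(P,h)
for i in ims: print(proj(i,P),proj(i,h))
a=cv2.imread('pics/s1.png')[130:240,240:370];b=cv2.imread('pics/t1.png')[100:210,220:340]
cv2.imwrite('pics/c1.png',np.hstack([cv2.resize(x,(400,int(110*400/x.shape[1])),interpolation=cv2.INTER_CUBIC)[:338] for x in(a,b)]))
E
```

```text
[ 0.64753228 -0.11646462  0.2744371 ] [ 0.64823191 -0.11886364  0.23652519]
[309.8567683  163.09425853] [309.08116364 172.57723576]
[273.4007924  141.25521687] [273.49649275 144.4964621 ]
```

View pics/c1.png

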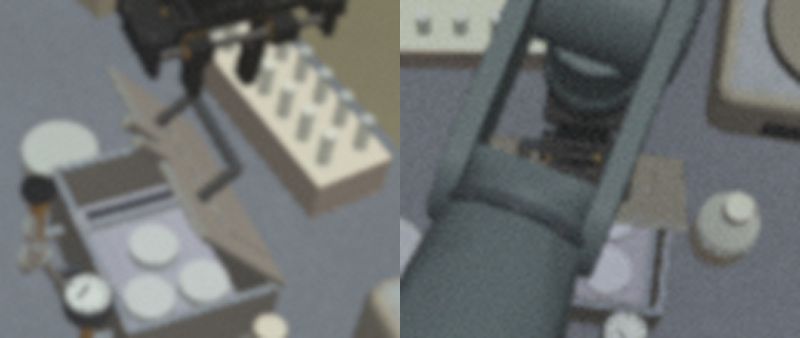

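The side view shows the fingers straddling the bar (centre at crop ~(214,131)) and aligned with it. Descending.

arm_command(
  motion=[
    [[0,0,0.04],[0,0,0]],
    [[0,0,0.08],[0,0,0]],
    [[0,0,0.12],[0,0,0]],
    [[0,0,0.165],[0,0,0]],
    [[0,0,0.165],[0,0,0]],
  ],
)

```text
t: 4.45
tool_pos: [0.6463, -0.116, 0.2217]
tcp_rot: [-0.002, 0.748, 0.664, -0.001]
force: [0.2, -1.1, -0.5]
width: 0.04
finger_force: 0.0
```

arm_command(
  motion=[
    [[0,0,0],[0,0,0]],
    [[0,0,0],[0,0,0]],
    [[0,0,0],[0,0,0]],
    [[0,0,0],[0,0,0]],
    [[0,0,0],[0,0,0]],
  ],
  fingers=1,
  squeeze=12,
)

```text
t: 4.95
tool_pos: [0.6479, -0.1167, 0.2253]
tcp_rot: [0.0, 0.748, 0.664, 0.0]
force: [-0.1, 0.4, 0.6]
width: 0.0019
finger_force: 0.0
```

```bash
python3 - <<'E'
from fit import *
ims=[snap('side','s2.png'),snap('top','t2.png')]
P=cur()[0]; print(P)
for i in ims: print(proj(i,P))
a=cv2.imread('pics/s2.png')[130:240,240:370];b=cv2.imread('pics/t2.png')[100:210,220:340]
cv2.imwrite('pics/c2.png',np.hstack([cv2.resize(x,(400,int(110*400/x.shape[1])),interpolation=cv2.INTER_CUBIC)[:338] for x in(a,b)]))
for n in('side','top'): print(mark('lid_handle',n),mark('lid_hinge',n))
E
```

```text
[ 0.64785201 -0.11666866  0.2251047 ]
[308.16196077 174.74557295]
[272.60730294 145.60772473]
[(array([305.7, 169.8]), 0.93), (array([170.7, 180.6]), 0.54)] [(array([311.7, 194.8]), 0.86)]
[(array([273.6, 146.5]), 0.91)] []
```

View pics/c2.png

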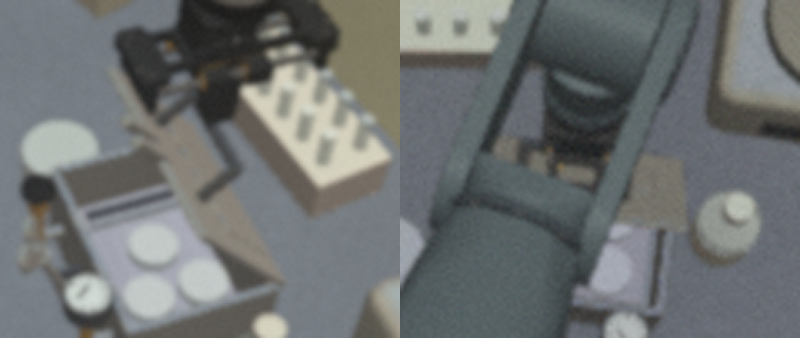

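```bash
python3 - <<'E'
from fit import *
ims=[snap('side'),snap('top')]
L=tri(ims,[(190+248/2.2,130+67/2.2),(256,143)]);Rr=tri(ims,[(190+280/2.2,130+120/2.2),(289,146.8)])
print(L,Rr,(L+Rr)/2,Rr-L); print(tri(ims,[(305.7,169.8),(273.6,146.5)]))
p=np.load('p.npy')
for a in (.85,.9,1,1.1,1.15):
  print(a,C2W(p,lidp(a,-.12,0,.053)).round(3),[ [proj(i,C2W(p,lidp(a,*q))).round(1).tolist() for q in((-.12,.05,.053),(-.12,-.05,.053),(-.16,.112,.008))] for i in ims])
E
python3 - <<'E'
import cv2
a=cv2.imread('pics/s2.png')[145:205,270:350]
cv2.imwrite('pics/c3.png',cv2.resize(a,None,fx=8,fy=8,interpolation=cv2.INTER_CUBIC))
E
```

```text
[ 0.65656967 -0.06453563  0.23171413] [ 0.64295414 -0.1683921   0.23703639] [ 0.6497619  -0.11646387  0.23437526] [-0.01361553 -0.10385647  0.00532226]
[ 0.63609747 -0.11803196  0.25369104]
0.85 [ 0.644 -0.118  0.235] [[[300.7, 161.5], [314.8, 185.7], [274.3, 152.2]], [[257.6, 144.0], [289.0, 148.1], [235.5, 159.7]]]
0.9 [ 0.65  -0.119  0.237] [[[302.7, 160.6], [316.9, 184.7], [276.3, 150.6]], [[257.9, 141.9], [289.3, 146.1], [235.8, 157.4]]]
1 [ 0.663 -0.121  0.24 ] [[[306.7, 159.0], [321.1, 183.0], [280.6, 147.5]], [[258.4, 137.8], [289.8, 141.9], [236.3, 152.5]]]
1.1 [ 0.675 -0.122  0.241] [[[310.7, 157.6], [325.4, 181.5], [285.1, 144.7]], [[259.0, 133.7], [290.4, 137.8], [236.9, 147.5]]]
1.15 [ 0.682 -0.123  0.241] [[[312.8, 157.1], [327.5, 180.9], [287.5, 143.4]], [[259.2, 131.7], [290.6, 135.9], [237.2, 144.9]]]
```

View pics/c3.png

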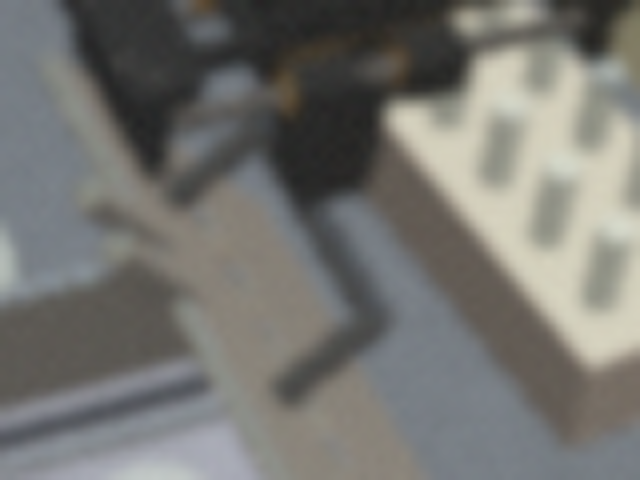

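The fingertips (crop ~(320,195)) seem to end just above the bar, which runs to crop (385,320). I'll open, go lower and grip again.

arm_command(
  motion=[
    [[0,0,0],[0,0,0]],
    [[0,0,0],[0,0,0]],
    [[0,0,0],[0,0,0]],
    [[0,0,0.02],[0,0,0]],
    [[0,0,0.04],[0,0,0]],
  ],
  fingers=0.27,
)

```text
t: 5.85
tool_pos: [0.6478, -0.1166, 0.2125]
tcp_rot: [0.0, 0.748, 0.664, 0.0]
force: [-0.4, 0.0, -0.1]
width: 0.032
finger_force: 0.0
```

arm_command(
  motion=[
    [[0,0,0],[0,0,0]],
    [[0,0,0],[0,0,0]],
    [[0,0,0],[0,0,0]],
    [[0,0,0],[0,0,0]],
    [[0,0,0],[0,0,0]],
  ],
  fingers=1,
)

```text
t: 6.35
tool_pos: [0.6479, -0.1167, 0.2132]
tcp_rot: [0.0, 0.748, 0.664, 0.0]
force: [0.7, 0.0, -0.4]
width: 0.0006
finger_force: 0.0
```

```bash
python3 - <<'E'
from fit import *
ims=[snap('side','s3.png'),snap('top','t3.png')]
P,R0,s=cur(); print(P,s['joint_pos'])
for i in ims: print(proj(i,P),proj(i,P+[0,0,.08]))
def crop(f,x,y): return cv2.resize(cv2.imread(f)[y:y+80,x:x+80],(400,400),interpolation=cv2.INTER_CUBIC)
cv2.imwrite('pics/c4.png',np.hstack([crop('pics/s3.png',270,125),crop('pics/t3.png',235,110)]))
E
```

```text
[ 0.64783143 -0.11664535  0.21305554] [-3.58077469e-01  3.58883363e-01  1.37591201e+00  4.31088213e-06
  1.40657454e+00 -2.39616120e-01]
[307.72282646 177.47300916] [310.70265171 158.5055443 ]
[272.39875272 146.65561499] [273.80027207 139.39940495]
```

View pics/c4.png

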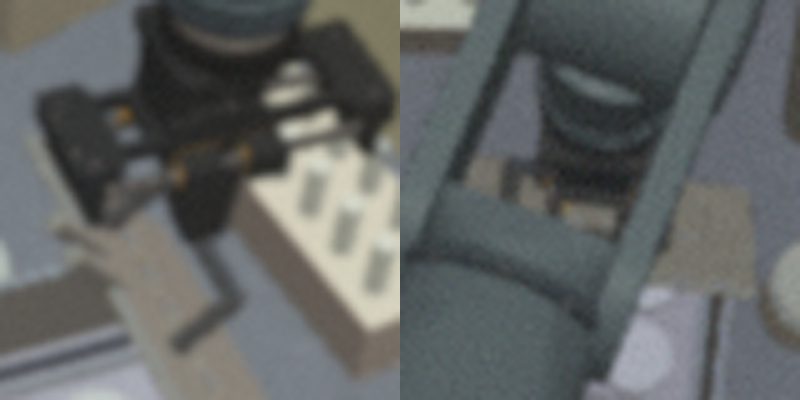

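arm_command(
  motion=[
    [[0,0,0],[0,0,0]],
    [[0,0,0],[0,0,0]],
    [[0,0,0],[0,0,0]],
    [[0,0,0.017],[0,0,0]],
    [[0,0,0.035],[0,0,0]],
  ],
  fingers=0.4,
)

```text
t: 6.95
tool_pos: [0.6478, -0.1167, 0.2021]
tcp_rot: [0.0, 0.748, 0.664, 0.0]
force: [-0.7, -0.0, -0.6]
width: 0.0263
finger_force: 0.0
```

arm_command(
  motion=[
    [[0,0,0],[0,0,0]],
    [[0,0,0],[0,0,0]],
    [[0,0,0],[0,0,0]],
    [[0,0,0],[0,0,0]],
    [[0,0,0],[0,0,0]],
  ],
  fingers=1,
)

```text
t: 7.45
tool_pos: [0.6479, -0.1166, 0.202]
tcp_rot: [-0.0, 0.748, 0.664, 0.0]
force: [3.1, -0.6, -6.2]
width: 0.0113
finger_force: 12.0
```

Gripped at 11.3 mm width. The fingertips evidently reach about 20 mm less deep than I assumed. Following the arc.

arm_command(
  motion=[
    [[0,-0.02,0.006],[0,0,0]],
    [[0,-0.039,0.013],[0,0,0]],
    [[0,-0.058,0.021],[0,0,0]],
    [[0,-0.077,0.029],[0,0,0]],
    [[0,-0.077,0.029],[0,0,0]],
  ],
  squeeze=15,
)

```text
t: 7.95
tool_pos: [0.6237, -0.1138, 0.1932]
tcp_rot: [-0.001, 0.748, 0.664, -0.0]
force: [2.3, -0.7, -7.0]
width: 0.0112
finger_force: 15.0
```

arm_command(
  motion=[
    [[0,-0.037,0.023],[0,0,0]],
    [[0,-0.074,0.046],[0,0,0]],
    [[0,-0.106,0.076],[0,0,0]],
    [[0,-0.137,0.106],[0,0,0]],
    [[0,-0.137,0.106],[0,0,0]],
  ],
)

```text
t: 8.45
tool_pos: [0.5828, -0.109, 0.1613]
tcp_rot: [-0.001, 0.748, 0.664, -0.001]
force: [2.6, -0.6, -7.6]
width: 0.011
finger_force: 15.0
```

arm_command(
  motion=[
    [[0,-0.02,0.026],[0,0,0]],
    [[0,-0.04,0.052],[0,0,0]],
    [[0,-0.056,0.081],[0,0,0]],
    [[0,-0.068,0.105],[0,0,0]],
    [[0,-0.071,0.11],[0,0,0]],
  ],
)

```text
t: 8.95
tool_pos: [0.5654, -0.1073, 0.1315]
tcp_rot: [0.003, 0.748, 0.664, 0.002]
force: [4.3, 2.5, 17.6]
width: 0.0113
finger_force: 15.0
```

```bash
python3 - <<'E'
from fit import *
ims=[snap('side','s4.png'),snap('top','t4.png')]
P,R0,s=cur(); print(P,s['force'],s['width'],s['finger_force'])
for n in('side','top'): print(mark('lid_handle',n))
p=np.load('p.npy');print([proj(i,C2W(p,lidp(0,-.12,0,.053))) for i in ims],[proj(ims[0],C2W(p,lidp(0,-.16,y,.008))) for y in(.112,-.112)])
def crop(f,x,y): return cv2.resize(cv2.imread(f)[y:y+100,x:x+100],(400,400),interpolation=cv2.INTER_CUBIC)
cv2.imwrite('pics/c5.png',np.hstack([crop('pics/s4.png',240,150),crop('pics/t4.png',220,120)]))
E
```

```text
[ 0.56541284 -0.10722932  0.13151752] [ 4.32400906  1.49349792 11.29905813] 0.0112225094545415 15.003105103969574
[(array([279.5, 196.6]), 0.8)]
[(array([268.8, 175.4]), 0.72)]
[array([280.41308057, 195.98642424]), array([268.99522303, 175.6174843 ])] [array([255.37768254, 182.39939696]), array([281.03201668, 237.783916  ])]
```

View pics/c5.png

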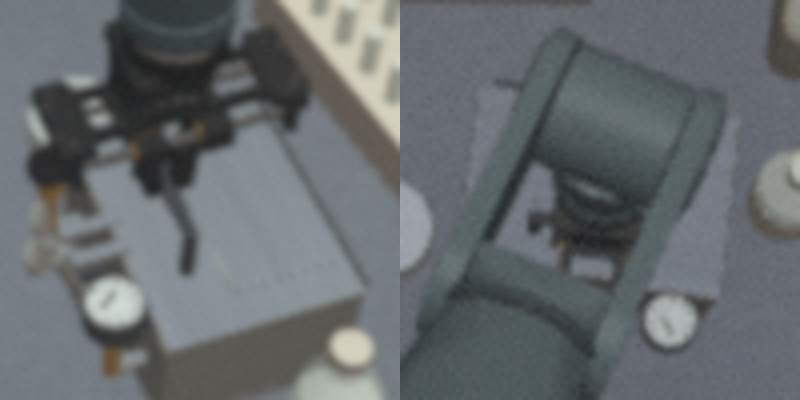

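Lid is flat in the side view, handle mark at (279.5,196.6) vs. (280.4,196.0) predicted for shut. Releasing and rising.

arm_command(
  motion=[
    [[0,0,0],[0,0,0]],
    [[0,0,0],[0,0,0]],
    [[0,0,0],[0,0,0]],
    [[0,0,0],[0,0,0]],
    [[0,0,-0.05],[0,0,0]],
  ],
  fingers=0.2,
)

```text
t: 9.65
tool_pos: [0.5608, -0.1059, 0.1417]
tcp_rot: [-0.003, 0.748, 0.664, -0.001]
force: [-0.6, 0.2, 0.1]
width: 0.0353
finger_force: 0.0
```

arm_command(
  motion=[
    [[0,0,-0.1],[0,0,0]],
    [[0,0,-0.2],[0,0,0]],
    [[0,0,-0.3],[0,0,0]],
    [[0,0,-0.4],[0,0,0]],
    [[0,0,-0.4],[0,0,0]],
  ],
)

```text
t: 10.15
tool_pos: [0.5653, -0.1075, 0.2702]
tcp_rot: [0.004, 0.748, 0.664, 0.002]
force: [-0.3, 0.6, 0.7]
width: 0.0353
finger_force: 0.0
```

```bash
python3 - <<'E'
from fit import *
ims=[snap('side','s5.png'),snap('top','t5.png')]
P,R0,s=cur(); print(P,s['force'],s['joint_pos'])
p=np.load('p.npy')
u=[mark(q,n) for q in('nut_mid','lid_handle') for n in('side','top')];print(u)
if u[0] and u[1]: print(tri(ims,[u[0][0][0],u[1][0][0]]))
for b in(.3,.35,.4,.45,.5,.55,.6,.65): print(b,C2W(p,nut(b)).round(3),[proj(i,C2W(p,nut(b))).round(1).tolist() for i in ims])
print([proj(ims[1],C2W(p,nut(.4)+v)).round(1).tolist() for v in((0,.03,0),(0,-.03,0))])
for n in('side','top'):
  for d in nets.trace('wingnut',n)[:1]:
    ys,xs=np.nonzero(d['mask']);print(n,d['p'],len(xs),xs.min(),xs.max(),ys.min(),ys.max())
def crop(f,x,y): return cv2.resize(cv2.imread(f)[y:y+50,x:x+50],(400,400),interpolation=cv2.INTER_CUBIC)
cv2.imwrite('pics/c6.png',np.hstack([crop('pics/s5.png',230,185),crop('pics/t0.png' if 0 else 'pics/top0.png',240,180)]))
E
```

```text
[ 0.56319102 -0.10667484  0.26517465] [ 0.24274762 -0.08955729 -0.98732724] [-3.94155292e-01  1.32583756e-01  1.54590679e+00 -4.05966143e-05
  1.46101294e+00 -2.75702546e-01]
[[(array([251. , 211.1]), 0.53)], [], [(array([279.8, 195.1]), 0.84), (array([252.5, 197. ]), 0.35)], [(array([271.3, 172.6]), 0.67)]]
0.3 [ 0.472 -0.097  0.143] [[251.3, 208.0], [265.2, 204.1]]
0.35 [ 0.467 -0.096  0.142] [[249.7, 208.8], [264.9, 205.6]]
0.4 [ 0.462 -0.096  0.14 ] [[248.2, 209.6], [264.7, 207.1]]
0.45 [ 0.458 -0.095  0.138] [[246.7, 210.4], [264.5, 208.6]]
0.5 [ 0.453 -0.095  0.135] [[245.3, 211.3], [264.3, 210.1]]
0.55 [ 0.449 -0.094  0.133] [[243.9, 212.2], [264.1, 211.5]]
0.6 [ 0.444 -0.094  0.13 ] [[242.5, 213.1], [263.9, 212.9]]
0.65 [ 0.44  -0.093  0.127] [[241.2, 214.1], [263.7, 214.2]]
[[255.7, 205.9], [273.8, 208.3]]
top 0.23 937 240 304 143 193
```

View pics/c6.png

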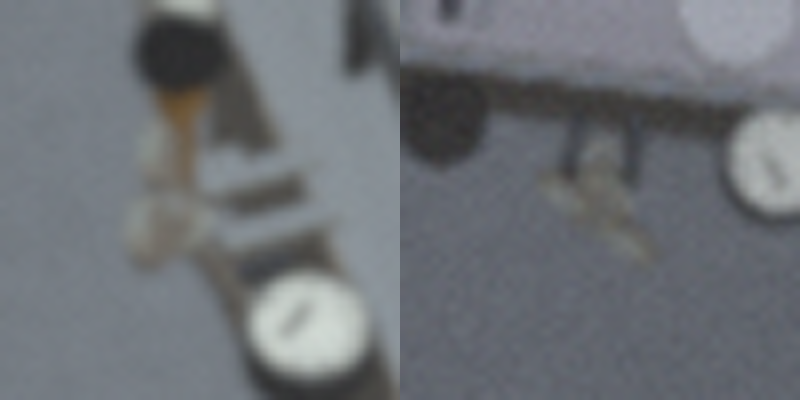

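The side view shows the wings at about (249,204) and (251,214). The top view shows them from (258,202) to (271,212). Lean comes out near 0.38; next the wing angle and the approach.

```bash
cat > nutp.py <<'E'
from fit import *
p=np.load('p.npy'); Rz=Ro.from_euler('z',p[2])
def nutpose(b,phi,depth):
    u=np.array([-np.sin(b),0,np.cos(b)]); xb=np.array([np.cos(b),0,np.sin(b)])
    n=np.cos(phi)*xb-np.sin(phi)*np.array([0,1,0])
    return C2W(p,nut(b))-depth*Rz.apply(u), frame(Rz.apply(-u),Rz.apply(n))
def wing(b,phi,s):
    xb=np.array([np.cos(b),0,np.sin(b)]); return C2W(p,nut(b)+s*(np.sin(phi)*xb+np.cos(phi)*np.array([0,1,0])))
E
python3 - <<'E'
from nutp import *
ims=[snap('side'),snap('top')]
o=[(1,.028,(258.1,202.2)),(1,-.028,(271.3,211.9)),(0,.016,(249.4,203.8)),(0,-.016,(250.6,213.8))]
f=lambda v:np.concatenate([proj(ims[i],wing(v[0],v[1],s))-uv for i,s,uv in o])
r=least_squares(f,[.39,.5],loss='soft_l1');print(r.x,f(r.x).round(1)); b,ph=r.x
np.save('n.npy',r.x)
P1,R1=nutpose(b,ph,-.08);P2,R2=nutpose(b,ph,.026)
print(rel(P1,R1)); print(rel(P2,R2,P1,R1),P1,P2)
E
```

```text
[0.37530869 0.46376233] [-0.3 -0.5  0.6 -0.9  0.1  0.7 -2.2  0.1]
([-0.004, -0.426, 0.16], [-0.1179, 0.0274, 0.1473])
([0.0, 0.0, 0.353], [0.0, 0.0, 0.0]) [ 0.43542459 -0.09250108  0.2152622 ] [ 0.47398518 -0.09727796  0.11664038]
```

arm_command(
  motion=[
    [[0,-0.085,0.03],[-0.024,0.005,0.029]],
    [[0,-0.17,0.06],[-0.047,0.011,0.059]],
    [[0,-0.256,0.095],[-0.071,0.016,0.088]],
    [[0,-0.341,0.13],[-0.094,0.022,0.118]],
    [[-0.004,-0.426,0.16],[-0.118,0.027,0.147]],
  ],
)

```text
t: 11.15
tool_pos: [0.4349, -0.0924, 0.2151]
tcp_rot: [0.109, 0.866, 0.463, 0.153]
force: [-1.3, 0.0, 0.7]
width: 0.0354
finger_force: 0.0
```

arm_command(
  motion=[
    [[0,0,0.05],[0,0,0]],
    [[0,0,0.1],[0,0,0]],
    [[0,0,0.15],[0,0,0]],
    [[0,0,0.2],[0,0,0]],
    [[0,0,0.2],[0,0,0]],
  ],
)

```text
t: 11.65
tool_pos: [0.4567, -0.0947, 0.1582]
tcp_rot: [0.107, 0.866, 0.465, 0.152]
force: [-0.2, 0.2, -0.8]
width: 0.0354
finger_force: 0.0
```

```bash
python3 - <<'E'
from nutp import *
ims=[snap('side','s6.png'),snap('top','t6.png')]
b,ph=np.load('n.npy'); P,R0,s=cur(); P2,R2=nutpose(b,ph,.026); print(P,s['force'],s['joint_pos'],rel(P2,R2))
u=-R2.as_matrix()[:,2]
for i in ims: print('tip d22,nut',proj(i,P+.022*u),proj(i,C2W(p,nut(b))))
a=cv2.imread('pics/s6.png')[165:240,215:295];c=cv2.imread('pics/t6.png')[165:240,225:305]
cv2.imwrite('pics/c7.png',np.hstack([cv2.resize(x,(400,375),interpolation=cv2.INTER_CUBIC) for x in(a,c)]))
E
```

```text
[ 0.45748995 -0.09522713  0.16003703] [-0.38009605 -0.14138549 -0.1402301 ] [-0.58582649 -0.31447412  2.22421304  0.20917752  0.90265937 -0.10274553] ([-0.001, -0.001, 0.155], [0.0003, 0.0002, 0.0005])
tip d22,nut [243.89366374 202.29616228] [248.94725382 209.17413951]
tip d22,nut [264.68119551 209.21635917] [264.83970914 206.36323145]
```

View pics/c7.png

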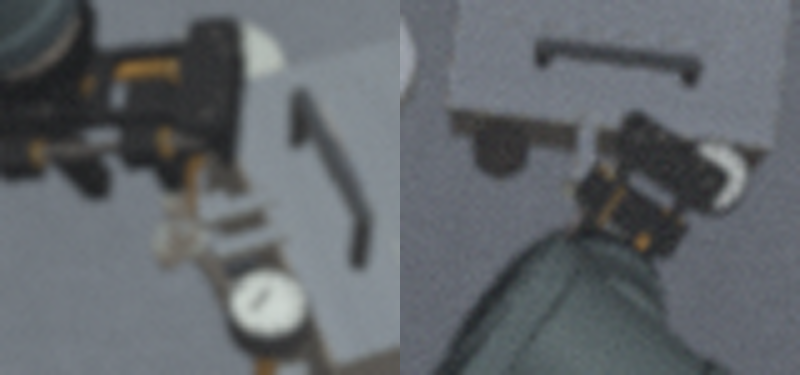

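The side view shows the open fingers lined up above the nut (nut at crop ~(178,228)), clear of the gauge and valve. Descending onto the wings.

arm_command(
  motion=[
    [[0,0,0.04],[0,0,0]],
    [[0,0,0.08],[0,0,0]],
    [[0,0,0.12],[0,0,0]],
    [[0,0,0.15],[0,0,0]],
    [[0,0,0.15],[0,0,0]],
  ],
)

```text
t: 12.25
tool_pos: [0.4739, -0.0974, 0.1178]
tcp_rot: [0.108, 0.866, 0.465, 0.152]
force: [-0.3, -0.2, 0.8]
width: 0.0349
finger_force: 0.0
```

arm_command(
  motion=[
    [[0,0,0],[0,0,0]],
    [[0,0,0],[0,0,0]],
    [[0,0,0],[0,0,0]],
    [[0,0,0],[0,0,0]],
    [[0,0,0],[0,0,0]],
  ],
  fingers=1,
  squeeze=12,
)

```text
t: 12.75
tool_pos: [0.4742, -0.0974, 0.1187]
tcp_rot: [0.109, 0.866, 0.464, 0.153]
force: [-3.0, 1.5, 4.6]
width: 0.0075
finger_force: 12.0
```

Gripped at 7.5 mm. Swing-up numbers:

```bash
python3 - <<'E'
from nutp import *
P,R0,s=cur(); b,_=np.load('n.npy'); pv=C2W(p,(-.102,0,.045)); ax=Rz.apply([0,1,0])
for k in (.1,.2,.3,b,b+.02):
    Q=Ro.from_rotvec(ax*k); print(round(k,3),rel(pv+Q.apply(P-pv),Q*R0,P,R0))
print(s['force'],s['joint_pos'])
E
```

```text
0.1 ([0.012, 0.023, 0.002], [0.0285, -0.0142, -0.0])
0.2 ([0.023, 0.047, 0.006], [0.057, -0.0284, -0.0001])
0.3 ([0.035, 0.069, 0.013], [0.0855, -0.0426, -0.0001])
0.375 ([0.043, 0.086, 0.02], [0.1069, -0.0533, -0.0002])
0.395 ([0.045, 0.09, 0.022], [0.1126, -0.0561, -0.0002])
[-2.9977165   1.54480682  4.55104756] [-0.5640372  -0.19088147  2.22582568  0.22486822  0.77481144 -0.11280261]
```

arm_command(
  motion=[
    [[0.006,0.012,0.001],[0.014,-0.007,0]],
    [[0.012,0.023,0.002],[0.0285,-0.014,0]],
    [[0.018,0.035,0.004],[0.043,-0.021,0]],
    [[0.023,0.047,0.006],[0.057,-0.028,0]],
    [[0.023,0.047,0.006],[0.057,-0.028,0]],
  ],
  squeeze=20,
)

```text
t: 13.25
tool_pos: [0.491, -0.0995, 0.1233]
tcp_rot: [0.051, 0.878, 0.471, 0.073]
force: [-0.6, 3.3, 8.6]
width: 0.0067
finger_force: 20.0
```

```bash
cat > up.py <<'E'
from nutp import *
P,R0,s=cur(); pv=C2W(p,(-.102,0,.045)); ax=Rz.apply([0,1,0])
z=Rz.inv().apply(-R0.as_matrix()[:,2]); b=np.arctan2(-z[0],z[2]); print('lean',b,'side',z[1],'P ch',Rz.inv().apply(P-[p[0],p[1],0]),s['force'],s['moment'],s['width'])
for k in (b/2,b,b+.03):
    Q=Ro.from_rotvec(ax*k); print(round(k,3),rel(pv+Q.apply(P-pv),Q*R0,P,R0))
E
python3 up.py
```

```text
lean 0.1786060496357825 side -0.0002554678811139468 P ch [-1.13047077e-01 -9.48324035e-05  1.23260156e-01] [-0.61538599  3.26779886  8.64608278] [ 0.34271549 -0.07449175 -0.03122145] 0.006707087284175441
0.089 ([0.01, 0.021, 0.002], [0.0254, -0.0127, 0.0])
0.179 ([0.021, 0.042, 0.006], [0.0509, -0.0253, 0.0])
0.209 ([0.024, 0.049, 0.008], [0.0594, -0.0296, 0.0])
```

arm_command(
  motion=[
    [[0.005,0.01,0.001],[0.0127,-0.006,0]],
    [[0.01,0.021,0.002],[0.0254,-0.0127,0]],
    [[0.016,0.032,0.004],[0.038,-0.019,0]],
    [[0.021,0.042,0.006],[0.051,-0.025,0]],
    [[0.021,0.042,0.006],[0.051,-0.025,0]],
  ],
)

```text
t: 13.75
tool_pos: [0.504, -0.101, 0.1241]
tcp_rot: [-0.001, 0.881, 0.473, 0.0]
force: [-3.7, 3.5, 14.0]
width: 0.007
finger_force: 20.0
```

```bash
python3 up.py; python3 - <<'E'
from nutp import *
ims=[snap('side','s7.png'),snap('top','t7.png')]
print([proj(i,C2W(p,nut(0))) for i in ims])
a=cv2.imread('pics/s7.png')[165:240,215:295];c=cv2.imread('pics/t7.png')[165:240,225:305]
cv2.imwrite('pics/c8.png',np.hstack([cv2.resize(x,(400,375),interpolation=cv2.INTER_CUBIC) for x in(a,c)]))
E
```

```text
lean -0.0011200510664904656 side -0.0017422130573684696 P ch [-9.99453116e-02  2.70422883e-05  1.24131219e-01] [-3.74182759  3.53677119 13.99438818] [ 0.53129626  0.81494917 -0.14008091] 0.006981594505947236
-0.001 ([-0.0, -0.0, -0.0], [-0.0002, 0.0001, -0.0])
-0.001 ([-0.0, -0.0, -0.0], [-0.0003, 0.0002, -0.0])
0.029 ([0.003, 0.007, 0.0], [0.0082, -0.0041, 0.0])
[array([260.87910737, 204.42082773]), array([266.39457605, 194.812282  ])]
```

View pics/c8.png

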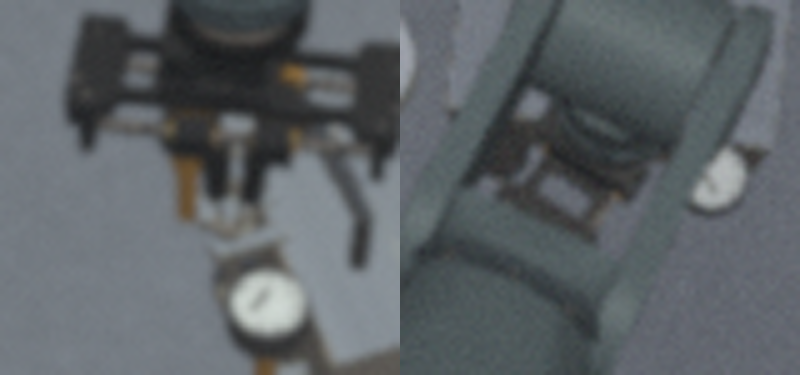

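Both pictures show the bolt upright in the fork, held by the fingers; the moment confirms the stop. Turning clockwise.

arm_command(
  motion=[
    [[-0.003,-0.006,0],[0,0,0.03]],
    [[-0.003,-0.006,0],[0,0,0.07]],
    [[-0.003,-0.006,0],[0,0,0.11]],
    [[-0.003,-0.006,0],[0,0,0.15]],
    [[-0.003,-0.006,0],[0,0,0.19]],
  ],
  squeeze=30,
)

```text
t: 14.35
tool_pos: [0.5024, -0.1007, 0.1243]
tcp_rot: [-0.0, 0.982, 0.191, 0.002]
force: [0.6, 2.8, 8.2]
width: 0.0057
finger_force: 30.0
```

```bash
cat > tn.py <<'E'
from nutp import *
P,R0,s=cur(); y=Rz.inv().apply(R0.as_matrix()[:,1]); print('phi',np.arctan2(-y[1],y[0])%(2*np.pi),'P ch',Rz.inv().apply(P-[p[0],p[1],0]).round(4),np.round(s['force'],1),np.round(s['moment'],2),s['width'],np.round(s['joint_pos'],2),s['t'])
E
python3 tn.py
```

```text
phi 1.0637209961678056 P ch [-1.016e-01  1.000e-04  1.243e-01] [0.6 2.8 8.2] [0.59 0.12 0.21] 0.005737171842503318 [-0.43  0.13  1.84  0.    1.16  0.75] 14.35
```

arm_command(
  motion=[
    [[0,0,0],[0,0,0.04]],
    [[0,0,0],[0,0,0.085]],
    [[0,0,0],[0,0,0.13]],
    [[0,0,0],[0,0,0.175]],
    [[0,0,0],[0,0,0.22]],
  ],
)

```text
t: 14.85
tool_pos: [0.5023, -0.1006, 0.1243]
tcp_rot: [-0.001, 0.988, -0.153, 0.001]
force: [1.1, 4.8, 8.3]
width: 0.0062
finger_force: 30.0
```

arm_command(
  motion=[
    [[0,0,0],[0,0,0.04]],
    [[0,0,0],[0,0,0.085]],
    [[0,0,0],[0,0,0.13]],
    [[0,0,0],[0,0,0.175]],
    [[0,0,0],[0,0,0.22]],
  ],
)

```text
t: 15.35
tool_pos: [0.5025, -0.1004, 0.1243]
tcp_rot: [-0.002, 0.878, -0.479, 0.001]
force: [1.2, 4.9, 7.9]
width: 0.006
finger_force: 30.0
```

```bash
python3 tn.py
```

```text
phi 2.446673887935193 P ch [-0.1016  0.0004  0.1243] [1.2 4.9 7.9] [ 0.87 -0.04  0.09] 0.0060303707794236786 [-0.43  0.13  1.84  0.    1.16  2.14] 15.35
```

arm_command(
  motion=[
    [[0,0,0],[0,0,0.04]],
    [[0,0,0],[0,0,0.085]],
    [[0,0,0],[0,0,0.13]],
    [[0,0,0],[0,0,0.175]],
    [[0,0,0],[0,0,0.215]],
  ],
)

```text
t: 15.85
tool_pos: [0.5027, -0.1004, 0.1243]
tcp_rot: [0.002, -0.67, 0.743, -0.001]
force: [1.7, 4.7, 7.7]
width: 0.0058
finger_force: 30.0
```

arm_command(
  motion=[
    [[0,0,0],[0,0,0.005]],
    [[0,0,0],[0,0,0.01]],
    [[0,0,0],[0,0,0.015]],
    [[0,0,0],[0,0,0.02]],
    [[0,0,0],[0,0,0.02]],
  ],
)

```text
t: 16.35
tool_pos: [0.5027, -0.1004, 0.1243]
tcp_rot: [0.002, -0.648, 0.762, -0.001]
force: [1.9, 5.2, 7.7]
width: 0.0063
finger_force: 30.0
```

```bash
python3 tn.py
```

```text
phi 3.179482169149097 P ch [-0.1014  0.0004  0.1243] [1.9 5.2 7.7] [ 0.94 -0.23  0.16] 0.006314745015288338 [-0.43  0.13  1.84  0.    1.16  2.87] 16.35
```

arm_command(
  motion=[
    [[0,0,0],[0,0,0.01]],
    [[0,0,0],[0,0,0.02]],
    [[0,0,0],[0,0,0.03]],
    [[0,0,0],[0,0,0.04]],
    [[0,0,0],[0,0,0.04]],
  ],
)

```text
t: 16.85
tool_pos: [0.5026, -0.1005, 0.1241]
tcp_rot: [0.002, -0.599, 0.801, -0.001]
force: [2.1, 5.1, 6.0]
width: 0.0073
finger_force: 31.4
```

```bash
python3 tn.py
```

```text
phi 3.304914340616934 P ch [-0.1014  0.0003  0.1241] [2.1 5.1 6. ] [ 0.73 -0.24  0.48] 0.007251577159396756 [-0.43  0.13  1.84  0.    1.16  3.  ] 16.85
```

Moment rose to 0.48 N m: at the stop. Releasing and rising straight up.

arm_command(
  motion=[
    [[0,0,0],[0,0,-0.03]],
    [[0,0,0],[0,0,-0.03]],
    [[0,0,0],[0,0,-0.03]],
    [[0,0,0],[0,0,-0.03]],
    [[0,0,-0.05],[0,0,-0.03]],
  ],
  fingers=0.3,
)

```text
t: 17.35
tool_pos: [0.4997, -0.1004, 0.1362]
tcp_rot: [-0.001, -0.635, 0.772, 0.003]
force: [-0.4, -0.2, -0.6]
width: 0.0307
finger_force: 0.0
```

arm_command(
  motion=[
    [[0,0,-0.1],[0,0,0]],
    [[0,0,-0.2],[0,0,0]],
    [[0,0,-0.3],[0,0,0]],
    [[0,0,-0.4],[0,0,0]],
    [[0,0,-0.5],[0,0,0]],
  ],
)

```text
t: 17.85
tool_pos: [0.5013, -0.1012, 0.2891]
tcp_rot: [-0.0, -0.635, 0.772, 0.001]
force: [1.5, -0.0, 0.1]
width: 0.0309
finger_force: 0.0
```

arm_command(
  motion=[
    [[0,0.12,0],[0,0,0]],
    [[0,0.24,0],[0,0,0]],
    [[0,0.36,0],[0,0,0]],
    [[0,0.45,0],[0,0,0]],
    [[0,0.45,0],[0,0,0]],
  ],
)

```text
t: 18.35
tool_pos: [0.3671, -0.0747, 0.2882]
tcp_rot: [0.0, -0.635, 0.772, 0.0]
force: [0.5, 0.0, 0.5]
width: 0.031
finger_force: 0.0
```

```bash
python3 tn.py; python3 - <<'E'
from nutp import *
ims=[snap('side','s8.png'),snap('top','t8.png')]
for n,i in zip(('side','top'),ims): print(n,mark('nut_mid',n),proj(i,C2W(p,nut(0))),[proj(i,wing(0,np.pi,s)).round(1).tolist() for s in(.028,-.028)])
a=cv2.imread('pics/s8.png')[165:240,215:295];c=cv2.imread('pics/t8.png')[165:240,225:305]
cv2.imwrite('pics/c9.png',np.hstack([cv2.resize(x,(400,375),interpolation=cv2.INTER_CUBIC) for x in(a,c)]))
E
```

```text
phi 3.212910083130763 P ch [-0.239   0.0093  0.2882] [0.5 0.  0.5] [0.11 0.02 0.04] 0.03099522984786026 [-0.52 -0.37  1.95  0.    1.56  2.82] 18.35
side [(array([192.1, 146.1]), 0.68), (array([260.1, 202.9]), 0.56)] [260.87910737 204.42082773] [[264.1, 211.5], [257.7, 197.5]]
top [] [266.39457605 194.812282  ] [[274.8, 195.9], [258.0, 193.7]]
```

View pics/c9.png

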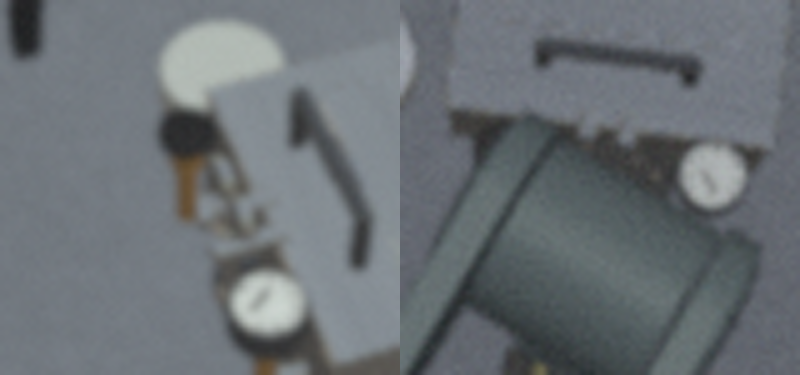

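Side view: lid flat, bolt in the fork with wings near (252,207)–(266,207) of the full picture; the arm hides the top view. That was my eleventh view, one more than allowed, so I'll check the rest by numbers only. Moving the arm aside.

arm_command(
  motion=[
    [[-0.12,0,0],[0,0,0]],
    [[-0.26,0,0],[0,0,0]],
    [[-0.4,0,0],[0,0,0]],
    [[-0.55,0,0],[0,0,0]],
    [[-0.7,0,0],[0,0,0]],
  ],
)

```text
t: 19.05
tool_pos: [0.3985, 0.0658, 0.2865]
tcp_rot: [0.014, -0.654, 0.756, 0.013]
force: [-0.4, 0.5, 0.2]
width: 0.0309
finger_force: 0.0
```

```bash
python3 - <<'E'
from nutp import *
ims=dict(side=snap('side','s9.png'),top=snap('top','t9.png'))
for n,i in ims.items():
    print(n,mark('nut_mid',n),'exp',proj(i,C2W(p,nut(0))).round(1),mark('lid_handle',n),'exp',proj(i,C2W(p,lidp(0,-.12,0,.053))).round(1))
    for d in nets.trace('wingnut',n)[:1]:
        ys,xs=np.nonzero(d['mask']);c=np.cov(xs,ys);w,v=np.linalg.eigh(c);print(' mask',d['p'],len(xs),xs.min(),xs.max(),ys.min(),ys.max(),'axis',v[:,1].round(2),w.round(1))
i=ims['top']; print('wing ends by phi',[(round(f,2),[proj(i,wing(0,f,s)).round(1).tolist() for s in(.028,-.028)]) for f in(2.8,3.0,3.14)])
g=cv2.cvtColor(i['pixels'],cv2.COLOR_RGB2GRAY)[186:204,252:282]
print('\n'.join(' '.join('%3d'%x for x in r) for r in g))
for q in('media','dishes','gauge','valve'): print(q,[mark(q,n) for n in ims])
E
```

```text
side [(array([259.3, 205.5]), 0.51)] exp [260.9 204.4] [(array([279.9, 197.5]), 0.93)] exp [280.4 196. ]
 mask 0.53 146 247 258 186 207 axis [0.02 1.  ] [ 6.1 32.2]
top [(array([265.1, 195.9]), 0.54)] exp [266.4 194.8] [(array([269.9, 172.8]), 0.71)] exp [269.  175.6]
 mask 0.6 82 258 274 193 200 axis [-0.99 -0.13] [ 2.8 19.9]
wing ends by phi [(2.8, [[274.7, 193.1], [258.1, 196.5]]), (3.0, [[274.9, 194.8], [257.9, 194.9]]), (3.14, [[274.8, 195.9], [258.0, 193.7]])]
121 121 121 123 125 118 121 119 122 117 120 115 120 119 118 121 121 122 121 119 121 123 119 120 118 119 120 119 115 119
114 119 117 117 117 121 119 121 115 116 117 121 124 124 118 119 119 118 120 122 119 122 123 122 119 119 120 119 120 119
 99  98 104 112 113 112 118 122 111 113 121 124 129 120 126 120 116 114 117 120 126 125 119 123 119 121 125 123 119 121
 69  75  82  91  90  95  98 102 102 111 119 121 120 114 121 120 114 112 119 121 127 124 123 123 121 120 122 122 124 123
 63  58  63  63  68  67  66  71  87 111 118 115 107  97 101 108 104 109 114 121 122 118 122 124 118 119 118 123 123 121
 64  65  58  66  61  63  62  
[... 1214 characters left out ...]
  98  94  96  98  98 112 118 120 109 103 107 101 101 103 103  98  89  87 124
104 107 108 101 104 105 104 100  89  90  99  93  92  96  95  89  98 108 111 103 103 105 103 100 102  96 101  90  79 103
106 103 103 105 105 100 105 101  96 100 101  97  99  96  89  90  91  97 100 103 103 102 100 103 103  98 102  95  78  84
media [[(array([321.3, 264.6]), 0.75), (array([192.2, 147. ]), 0.23)], [(array([316.1, 171. ]), 0.86)]]
dishes [[(array([257.7, 189. ]), 0.6)], [(array([218. , 176.5]), 0.91)]]
gauge [[(array([267.8, 230.6]), 0.5)], [(array([284. , 202.1]), 0.68), (array([214.2, 177.9]), 0.19)]]
valve [[(array([251.4, 195.8]), 0.56), (array([258.3, 205.9]), 0.18)], [(array([246.2, 196.5]), 0.66)]]
```

```bash
python3 -c "
from rig import finish_job
print(finish_job())"
```

```text
the job is handed in; nothing more can be done
None
```

The job is handed in: the lid is shut, the bolt is upright in the fork, and the wing nut is turned clockwise to its stop, with its wings along the lid's front edge. At the end the gauge, valve, bottle and dishes showed no clear shift; I did not re-check the other bystanders. I viewed 11 pictures, one over the limit of 10.

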